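# Push the dish carrier under the dock's hood

## Robot

A 6-joint arm with a two-finger parallel gripper is mounted at the origin on the work surface. World frame = base frame: x ahead of the robot, y to its left, z up, the work surface at z = 0. Lengths are in m, angles in rad, forces in N, time in s.
With the tool pointing down it reaches from about 0.35 to 0.775 m from the base axis. Payload 7.3 kg.
Tool frame: the origin (TCP) lies at the very end of the fingers, on their centre line; the grasp point (between the pads) lies 19 mm behind it (pinch_z is the distance from the TCP to the grasp point, in m); z points along the fingers, y is the line along which they close (so a half turn about z gives the same grasp; the last joint's range is limited). The gripper opens to 92 mm and grips with 3 to 60 N. Pads are 19 mm wide; open, the fingers measure 130 mm over their backs; the gripper's body (75 mm by 190 mm) begins 47 mm behind the grasp point.
Start: joints at [1.008, 0.342, 1.524, -0, 1.275, -0.146], TCP at [0.213, 0.48, 0.2] pointing down, gripper open.
Joint ranges: [-2.53, 2.53], [-0.77, 2.02], [0.04, 2.7], [-1, 4.14], [0.28, 2.66], [-3.11, 3.11]. Speed limits (rad/s): [2.57, 2.57, 3.14, 3.14, 3.14, 3.14].

## Interface

Orientations are given as [roll, pitch, yaw] about the fixed x, y, z axes, in that order (R = Rz(yaw) Ry(pitch) Rx(roll)).
In Python, from cell import * gives the robot as it stands.
- The arm moves only by the tool arm_command, never from a script. Its arguments are lists of equal length, an entry for each row: "fingers": the gripper command: -1 is fully open, 1 is shut, values between are in proportion; "travel": the shift along the tool's x, y, z in m, a list of three; "dr": the turn, a rotation vector about the tool's x, y, z in degrees, a list of three. In form: {"fingers": [fingers, ...], "travel": [[x, y, z], ...], "dr": [[wx, wy, wz], ...]}. A call has 1 to 8 rows; each row is the pose to reach, as a shift and turn from the pose commanded when the call began, along the tool's axes at that moment; what a row does not reach only later rows make up. A row lasts 1/12 s, in which the tool goes at most 41.7 mm and 7.16 degrees, less where a joint would pass 70% of its speed; a pose out of reach is approached as far as the arm can. A call with a gripper value outside its range is refused whole. The fingers move at their own pace and stop on an object; "squeeze" is the grip in N (left out, the last holds). Time passes only in rows, so rows that repeat a pose let the fingers close. It gives the time, the measured TCP pose, the force, the opening and the grip force at its end, in the units of the state.
- observe(): the state, without advancing time (a new reading comes with each control period).
- read_camera(name): name is "scene" or "top" or "wrist"; returns a dict with "color" (384x512x3 uint8, blue, green, red), "z_map" (384x512 float32, m along the optical axis (not along the pixel's ray), 0 where there is no reading), "fx", "fy", "cx", "cy" (pixels), "R" (3x3) and "t" (3): a world point X has camera coordinates R X + t. Camera axes: x right, y down, z forward; pixel columns grow to the right and rows downward; lengths in m; the calibration is good to about 2 mm. A picture is of the moment at which its call begins.
- hand_in(): hands the job in; it is judged then, once.
The state is a dict: "time": time; "qpos": joint angles; "qvel": joint speeds; "joint_efforts": joint torques, N m; "tool_pos": TCP position; "tool_rot": TCP orientation; "contact_force": force on the tool from outside, world axes, zero at the start; "torque": the same for the moment, N m; "opening": finger opening in m; "grip_force": force on a finger pad.
Only numpy, scipy, OpenCV 4.12 (cv2) and the standard library are available. Lean on these libraries where they do the work, as an engineer would, in place of code of your own. Each camera call takes 0.05 s, during which the arm holds its last target. There are 200 camera calls.

## Task

Lift the dish carrier off the heated stage (its top handle is made for this), keeping it level, set it down gently on the open bench clear of the dock's see-through hood, and let go. Then take it again at its rear, where the upright lug is, and push it across the bench under the hood, plain end first, until it is fully home against the dock's back stop, and let go. Leave the dishes, boxes, bottles and tubes around it where they stand.

Things in the scene. Friction and masses are not known exactly. Their poses are not given: they have to be found in the camera images.
- carrier: Dish carrier, loose, about 0.45 kg: aluminium plate 165 (x) by 90 (y) by 16 mm with four small fixed lidded dishes (tops 28 mm above its underside), a raised grey bar handle in the middle and a grey upright lug at its rear (-x) end; 70 mm high in all. Origin: centre of its underside; +x points to the plain front end, which enters the dock first; z up. Starts on the heated stage, +x roughly away from the robot.
- handle (a point): Centre of the carrier's bar handle, 62 mm above the underside, over the carrier's origin and centre of mass. The bar runs along the carrier's x: 70 mm long, 14 mm thick in y, from 54 to 70 mm above the underside, open below except for two thin posts 27 mm either side of the middle. Gripped across its thickness (along the carrier's y).
- lug (a point): Grip point of the carrier's rear lug, 69.5 mm behind the carrier's origin (-x), on its middle line, 46 mm above its underside. The lug is an upright block 26 mm long (x), 18 mm thick (y), from 16 to 56 mm above the underside, its rear face flush with the plate's rear edge. It can be gripped across y or pushed on its rear face.
- dock: Dock, fixed to the bench: two low parallel aluminium rails (25 mm high, 100 mm apart inside) ending at a back stop 30 mm high, under a clear hood, a white control box behind. No floor plate: the carrier slides on the bench. Origin: on the bench, where the carrier's origin lies when fully home. +x points into the dock, roughly away from the robot; z up. Back stop face at x = +82.5 mm.
- hood_edge (a point): Middle of the front edge of the dock's hood, on its top, 22.5 mm in front of the dock's origin (-x) and 91 mm up. The hood is a flat clear plate with a white edge on four thin posts, 117 mm deep, 160 mm wide, underside 85 mm above the bench. The carrier passes under it, handle included; when home, its rear 60 mm with the lug still sticks out in front of the hood.
- mouth (a point): Middle of the dock's mouth, on the bench, 68 mm in front of the dock's origin (-x). Here two guide pieces 25 mm high start, about 140 mm apart, and narrow towards the rails, which run from x = -22.5 to +82.5 mm in the dock's frame.
- stage: Heated stage, fixed to the bench: a white block 195 (x) by 122 (y) mm with a floor 30 mm above the bench, surrounded by a rim 10 mm higher (inside 177 by 102 mm), on which the carrier starts. Origin: centre of its underside. It may stand left or right, the dock on the other side.
- dish_stack: Bystander: stack of three round dishes, 86 mm across, 43 mm high, between dock and stage. Origin: centre of its underside.
- small_dish: Bystander: one round dish, 60 mm across, 14 mm high, between dock and stage, nearer the robot. Origin: centre of its underside.
- tip_box: Bystander: grey square pipette-tip box with clear lid, 87 by 87 by 66 mm, at the far side. Origin: centre of its underside.
- medium_bottle: Bystander: closed bottle, 68 mm across, 150 mm high, at the left. Origin: centre of its underside.
- jar: Bystander: closed jar, 76 mm across, 100 mm high, at the right. Origin: centre of its underside.
- tube_rack: Bystander: white rack 100 by 60 mm with three capped tubes, 97 mm high, at the right. Origin: centre of its underside.
There are look-alikes about, which are no part of the job. Leave any blue look-alike of the carrier alone.

How it is judged:
By the outcome, as a careful person would: the job done as asked, in the order asked, and still so for the second after the job is handed in, with the robot touching nothing.
It also fails if it takes over 59 s, if anything falls off the work surface, if the arm or the gripper's body presses on something with over 40 N, if the wrist force passes 120 N, or if a joint passes its speed limit or range.

## Working session

There is one attempt and no reset: what is moved stays moved. The work goes in short steps, Python scripts to look and compute and a tool call to move; the robot and the scene stay as the last step left them, time stands still between calls to the robot, and variables do not carry over. Pictures are saved under pics/ and viewed, at most 10 in all, crops included, and the job is handed in when it is done.

Besides the shell and the picture viewer there is one more tool, called after "Call:" as a command line: name --argument value ..., lists and objects as JSON in quotes. arm_command: Moves the arm, as the interface text tells. Its arguments: {"type":"object","properties":{"fingers":{"type":"array","items":{"type":"number"}},"travel":{"type":"array","items":{"type":"array","items":{"type":"number"}}},"dr":{"type":"array","items":{"type":"array","items":{"type":"number"}}},"squeeze":{"type":"number"}},"required":["fingers","travel","dr"]}

```bash
ls; mkdir -p pics
python3 - <<'E'
from cell import *
import cv2,numpy as np,pickle
s=observe();print({k:np.round(v,3) for k,v in s.items()})
d={n:read_camera(n) for n in("scene","top")}
pickle.dump(d,open('v0.pkl','wb'))
for n in d:
    c=d[n];print(n,c['fx'],c['cx'],c['cy'],np.round(-c['R'].T@c['t'],3),(c['z_map']>0).mean())
    cv2.imwrite(f'pics/{n}0.png',cv2.resize(c['color'],(768,576)))
E
```

```text
pics
{'time': np.float64(0.0), 'qpos': array([ 1.008,  0.343,  1.525, -0.   ,  1.275, -0.146]), 'qvel': array([ 0.   , -0.001, -0.001,  0.   ,  0.   ,  0.002]), 'joint_efforts': array([  0.   , -43.124, -24.423,   0.072,   0.056,  -0.   ]), 'tool_pos': array([0.212, 0.48 , 0.2  ]), 'tool_rot': array([-3.14 , -0.   ,  2.725]), 'contact_force': array([-0.108,  0.222, -0.724]), 'torque': array([-0.012, -0.006, -0.006]), 'grip_force': np.float64(0.0), 'opening': np.float64(0.091)}
scene 431.1435249389068 260.0582558173726 190.07134960001676 [ 1.325 -0.51   1.145] 0.9960123697916666
top 470.859793528088 249.20253503329894 190.91652349946813 [ 0.253 -0.008  1.628] 0.9960072835286459
```

View pics/scene0.png

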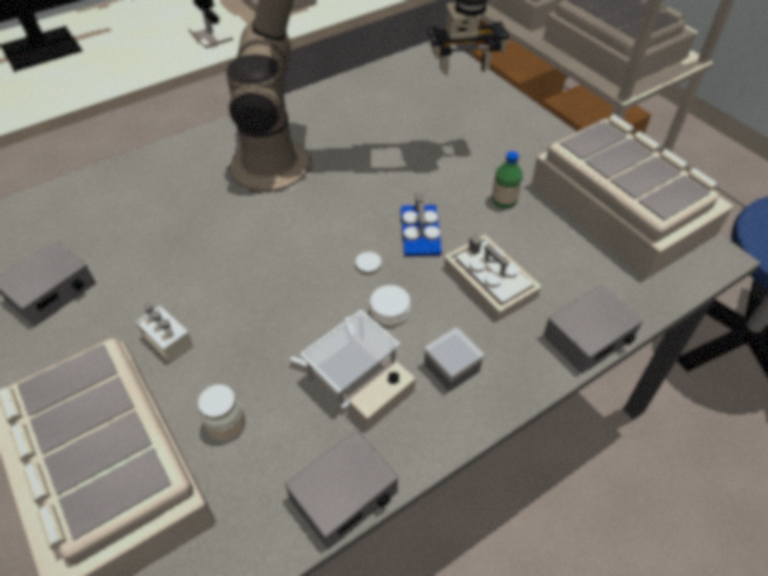

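View pics/top0.png

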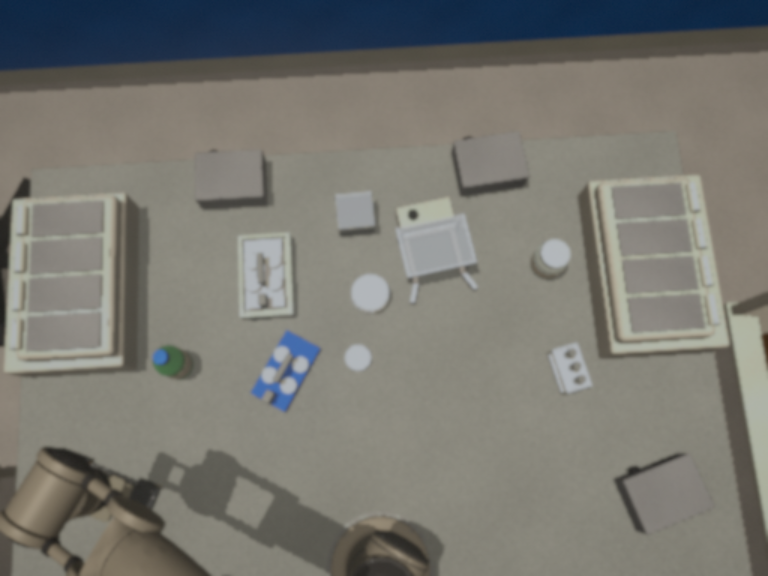

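The scene view shows two candidates. One is the grey carrier in the white stage (top ~ (265,272), scene ~ (492,270) in enlarged pixels). The other is a blue look-alike on the bench (top (285,370), scene (420,230)). The grey aluminium one on the stage fits the description. The dock hood is at top (437,247), and its mouth opens towards the robot.

```bash
cat > h.py <<'E'
import numpy as np,cv2,pickle
def pts(c):
    v,u=np.mgrid[:384,:512];z=c['z_map'].astype(float)
    P=np.stack([(u-c['cx'])/c['fx']*z,(v-c['cy'])/c['fy']*z,z],-1)
    W=(P-c['t'])@c['R'];W[z==0]=np.nan;return W
def proj(c,X):
    p=np.asarray(X)@c['R'].T+c['t'];return np.stack([c['fx']*p[...,0]/p[...,2]+c['cx'],c['fy']*p[...,1]/p[...,2]+c['cy']],-1)
def box(W,lo,hi):
    m=np.all((W>lo)&(W<hi),-1);return W[m]
def rect(P):
    r=cv2.minAreaRect((P[:,:2]*1000).astype(np.float32));return np.round(r[0],1),np.round(r[1],1),round(r[2],1),len(P),np.round(np.median(P[:,2])*1000,1)
E
python3 - <<'E'
from h import *
d=pickle.load(open('v0.pkl','rb'))
for n in d:
    c=d[n];W=pts(c);g=lambda u,v:np.round(W[int(v/1.5),int(u/1.5)],3)
    print(n,'bench z',np.nanmedian(box(W,[.3,-.3,-.05],[.7,.3,.02])[:,2]))
    if n=='top':
        for k,p in dict(carr=(265,272),lug=(265,300),stk=(370,293),small=(358,357),hood=(437,247),blue=(285,370),tip=(355,212),bot=(170,360),jar=(553,256),rack=(572,368)).items(): print(k,p,g(*p))
    else:
        for k,p in dict(carr=(495,258),lug=(475,243),stk=(390,303),small=(368,262),hood=(350,355),blue=(420,230)).items(): print(k,p,g(*p))
c=d['top'];a=cv2.resize(c['color'][140:280,150:330],None,fx=4,fy=4,interpolation=cv2.INTER_CUBIC)
cv2.imwrite('pics/crop_top.png',a)
E
```

```text
scene bench z 0.00010084034200234286
carr (495, 258) [0.666 0.219 0.092]
lug (475, 243) [0.598 0.217 0.082]
stk (390, 303) [ 0.607 -0.019  0.041]
small (368, 262) [0.457 0.019 0.016]
hood (350, 355) [ 0.702 -0.179  0.094]
blue (420, 230) [0.453 0.173 0.029]
top bench z 0.001394779298778413
carr (265, 272) [0.666 0.226 0.042]
lug (265, 300) [0.589 0.221 0.087]
stk (370, 293) [ 0.601 -0.014  0.04 ]
small (358, 357) [0.458 0.023 0.015]
hood (437, 247) [ 0.686 -0.172  0.098]
blue (285, 370) [0.435 0.183 0.059]
tip (355, 212) [0.791 0.009 0.063]
bot (170, 360) [0.463 0.421 0.122]
jar (553, 256) [ 0.647 -0.427  0.104]
rack (572, 368) [ 0.397 -0.447  0.077]
```

View pics/crop_top.png

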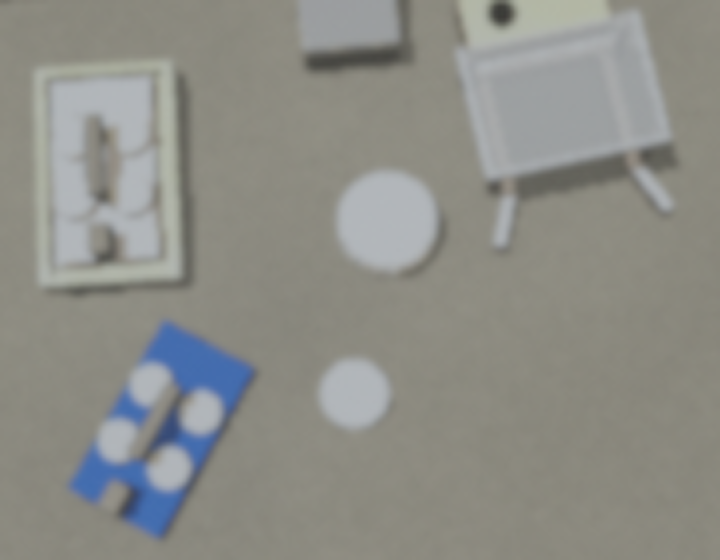

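The crop confirms it. The grey/aluminium carrier sits in the white stage, with its handle at crop (98,157) and its lug at (103,240), towards the robot. The blue one at (160,430) is the decoy. The dock's guides are at (505,215) and (650,180).

Run:
```python
from h import *
d=pickle.load(open('v0.pkl','rb'))
for n in d:
    W=pts(d[n]);print(n)
    B=lambda lo,hi:rect(box(W,lo,hi))
    print('handle',B([.6,.17,.088],[.74,.28,.115]))
    print('lug',B([.55,.17,.076],[.615,.28,.096]))
    print('stage+carr',B([.53,.14,.03],[.78,.3,.05]), )
    print('hood',B([.58,-.3,.082],[.78,-.08,.108]))
    print('guides',B([.52,-.3,.012],[.625,-.06,.04]))
    for nm,lo,hi in (('gL',[.5,-.155,.012],[.615,-.06,.04]),('gR',[.5,-.32,.012],[.64,-.2,.04])): 
        P=box(W,lo,hi); print(nm,rect(P) if len(P)>5 else len(P))
    print('stack',B([.52,-.07,.03],[.67,.045,.055]))
    print('small',B([.41,-.03,.008],[.5,.07,.03]))
    print('blue',B([.33,.1,.01],[.53,.27,.04]))
```

```text
scene
handle (array([649.2, 224.1]), array([96.4, 16.5]), 3.0, 102, np.float64(97.6))
lug (array([594.1, 223.9]), array([26.8, 19. ]), 4.1, 44, np.float64(84.2))
stage+carr (array([661.1, 223.4]), array([128.8, 199.2]), 89.3, 1158, np.float64(42.2))
hood (array([ 690.7, -171.4]), array([121.3, 161.7]), 9.0, 1894, np.float64(90.9))
guides (array([ 601.1, -187.7]), array([ 27.1, 158.3]), 9.6, 47, np.float64(23.6))
gL 5
gR (array([ 618.7, -251.7]), array([39.7, 13.7]), 32.6, 57, np.float64(23.1))
stack (array([601.5, -16.3]), array([84.5, 86.4]), 27.3, 463, np.float64(42.6))
small (array([457.1,  19.5]), array([58.7, 57.1]), 2.9, 175, np.float64(14.2))
blue (array([441.7, 185.2]), array([ 90.2, 172.7]), 58.3, 738, np.float64(17.9))
top
handle (array([649.6, 225. ]), array([95.3, 13.6]), 1.4, 92, np.float64(100.8))
lug (array([593.7, 225.8]), array([26. , 17.6]), 0.8, 47, np.float64(87.1))
stage+carr (array([662.1, 224.2]), array([198.9, 124.2]), 0.1, 1236, np.float64(43.0))
hood (array([ 691.8, -171.3]), array([119.4, 161.5]), 8.7, 1588, np.float64(92.4))
guides (array([ 592.1, -166.1]), array([ 65.6, 201.6]), 1.6, 80, np.float64(25.4))
gL (array([ 590.5, -115.6]), array([56. , 36.6]), 21.6, 36, np.float64(25.4))
gR (array([ 636.2, -274.8]), array([46.2, 69.9]), 32.0, 53, np.float64(24.4))
stack (array([603.3, -15.9]), array([85.8, 83.5]), 16.1, 479, np.float64(44.1))
small (array([461.3,  21.8]), array([97.1, 73.2]), 13.8, 248, np.float64(15.5))
blue (array([435.3, 186.4]), array([159.5, 190.1]), 87.2, 1132, np.float64(19.2))
```

```bash
cat >> h.py <<'E'
from scipy.spatial.transform import Rotation as Ro
def to(pos,yaw_deg,s):
    """travel (mm) and dr (deg) in the tool axes to reach pos with tool down at yaw"""
    R=Ro.from_euler('xyz',s['tool_rot']);T=Ro.from_euler('xyz',[np.pi,0,np.radians(yaw_deg)])
    return np.round(R.inv().apply(np.array(pos)-s['tool_pos'])*1000,1),np.round(np.degrees((R.inv()*T).as_rotvec()),1)
E
python3 - <<'E'
from h import *
from cell import observe
d=pickle.load(open('v0.pkl','rb'))
for n in d:
    W=pts(d[n]);P=box(W,[.622,.17,.088],[.74,.28,.115]);print(n,rect(P))
print(to([.6635,.225,.2],182,observe()))
E
```

```text
scene (array([662.7, 224.8]), array([69.4, 16.5]), 3.0, 101, np.float64(97.6))
top (array([663.2, 225.3]), array([68.2, 13.6]), 1.4, 88, np.float64(100.9))
(array([-5.157e+02, -5.020e+01, -3.000e-01]), array([ -0.1,  -0. , -25.9]))
```

Call:
arm_command --fingers '[-1,-1,-1,-1,-1,-1,-1,-1]' --travel '[[-0.02,-0.002,0],[-0.05,-0.005,0],[-0.085,-0.008,0],[-0.12,-0.012,0],[-0.155,-0.015,0],[-0.19,-0.018,0],[-0.225,-0.022,0],[-0.26,-0.025,0]]' --dr '[[0,0,-2],[0,0,-5],[0,0,-8],[0,0,-12],[0,0,-16],[0,0,-20],[0,0,-23],[0,0,-25.5]]'

```text
time: 0.77
tool_pos: [0.4412, 0.3507, 0.2]
tool_rot: [-3.141, -0.001, -3.111]
contact_force: [0.3, 0.6, 0.6]
opening: 0.0918
grip_force: 0.0
```

Call:
arm_command --fingers '[-1,-1,-1,-1,-1,-1,-1,-1]' --travel '[[-0.03,-0.018,0],[-0.06,-0.036,0],[-0.09,-0.055,0],[-0.12,-0.073,0],[-0.15,-0.091,0],[-0.18,-0.11,0],[-0.205,-0.125,0],[-0.218,-0.133,0]]' --dr '[[0,0,0],[0,0,0],[0,0,0],[0,0,0],[0,0,0],[0,0,0],[0,0,0],[0,0,0]]'

```text
time: 1.43
tool_pos: [0.6642, 0.2224, 0.1989]
tool_rot: [-3.141, -0.001, -3.116]
contact_force: [-0.1, 0.5, 0.3]
opening: 0.0916
grip_force: 0.0
```

Run:
```python
from h import *
from cell import *
s=observe();c=read_camera('wrist');pickle.dump(c,open('w1.pkl','wb'))
print(np.round(s['tool_pos'],4),np.round(s['tool_rot'],4),np.round(s['qpos'],2),np.round(-c['R'].T@c['t'],3))
W=pts(c);a=box(W,[.622,.17,.088],[.74,.28,.115]);l=box(W,[.55,.17,.076],[.615,.28,.096])
for P in(a,l): print(rect(P) if len(P)>5 else len(P), (P.min(0)+P.max(0))/2 if len(P) else 0)
print(to([.663,.225,.073],182,s))
cv2.imwrite('pics/w1.png',c['color'])
```

```text
[0.6642 0.2224 0.1989] [-3.1407e+00 -7.0000e-04 -3.1160e+00] [ 0.21  0.69  0.95 -0.    1.51 -1.38] [0.582 0.22  0.384]
(array([660.8, 227.4]), array([69.1, 14. ]), 0.4, 786, np.float64(100.0)) [0.66082074 0.22755524 0.09538732]
(array([592. , 227.3]), array([24.7, 17.3]), 1.4, 416, np.float64(86.1)) [0.59198633 0.22723218 0.08580002]
(array([  1. ,   2.8, 125.9]), array([-0.1, -0. , -0.5]))
```

View pics/w1.png

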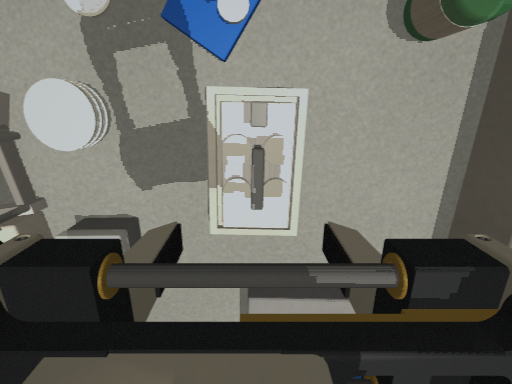

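The wrist picture shows the carrier in the stage, with its handle at (258,178) and its lug at (259,113). The three views agree to within about 2 mm, and the handle top at ~0.100 m matches 30+70 mm. I'll go down now.

Call:
arm_command --fingers '[-1,-1,-1,-1,-1,-1,-0.6,-0.4]' --travel '[[0.001,0.002,0.015],[0.002,0.003,0.04],[0.002,0.004,0.065],[0.002,0.004,0.09],[0.002,0.004,0.11],[0.002,0.004,0.122],[0.002,0.004,0.126],[0.002,0.004,0.126]]' --dr '[[0,0,0.4],[0,0,0.8],[0,0,0.8],[0,0,0.8],[0,0,0.8],[0,0,0.8],[0,0,0.8],[0,0,0.8]]'

```text
time: 2.15
tool_pos: [0.6591, 0.2293, 0.0734]
tool_rot: [-3.141, -0.002, -3.127]
contact_force: [0.3, -0.4, 0.7]
opening: 0.083
grip_force: 0.0
```

Call:
arm_command --fingers '[-0.1,0.2,0.5,0.7,1,1,1,1]' --travel '[[0,0,0],[0,0,0],[0,0,0],[0,0,0],[0,0,0],[0,0,0],[0,0,0],[0,0,0]]' --dr '[[0,0,0],[0,0,0],[0,0,0],[0,0,0],[0,0,0],[0,0,0],[0,0,0],[0,0,0]]' --squeeze 35

```text
time: 2.82
tool_pos: [0.6597, 0.2291, 0.0744]
tool_rot: [3.142, 0.0, -3.127]
contact_force: [-0.4, -0.2, 0.2]
opening: 0.0293
grip_force: 0.0
```

Call:
arm_command --fingers '[0.37,0.37,0.5,0.7,1,1,1,1]' --travel '[[-0.002,-0.002,0.001],[-0.002,-0.002,0.001],[-0.002,-0.002,0.001],[-0.002,-0.002,0.001],[-0.002,-0.002,0.001],[-0.002,-0.002,0.001],[-0.002,-0.002,0.001],[-0.002,-0.002,0.001]]' --dr '[[0,0,0],[0,0,0],[0,0,0],[0,0,0],[0,0,0],[0,0,0],[0,0,0],[0,0,0]]' --squeeze 35

```text
time: 3.48
tool_pos: [0.6621, 0.2273, 0.0739]
tool_rot: [3.141, 0.001, -3.127]
contact_force: [0.4, 0.1, 3.2]
opening: 0.0008
grip_force: 1.7
```

Run:
```python
from h import *
from cell import *
s=observe();print(s['opening'],s['grip_force'],np.round(s['contact_force'],2))
d={n:read_camera(n) for n in("scene","wrist","top")};pickle.dump(d,open('v1.pkl','wb'))
a=cv2.resize(d['scene']['color'][130:220,270:390],(480,360),interpolation=cv2.INTER_CUBIC)
b=cv2.resize(d['wrist']['color'],(480,360))
cv2.imwrite('pics/v1.png',np.vstack([a,b])[:,:][:,:].copy()[:600] if 0 else cv2.resize(np.hstack([a,b]),(800,300)))
```

```text
0.000797536826010613 1.7316703611868434 [0.41 0.09 3.17]
```

View pics/v1.png

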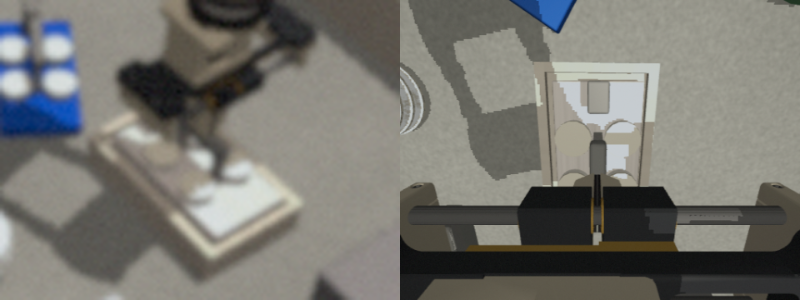

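The picture shows the gripper shut over the handle line: lug at (598,97), near half of the bar at (598,150), fingers at (598,195). The opening reads 0.8 mm though, so the bar may not be between the pads. I'll check the geometry.

Run:
```python
from h import *
d=pickle.load(open('v1.pkl','rb'));w1=pickle.load(open('w1.pkl','rb'))
for n in('wrist','scene','top'):
    W=pts(d[n]);c=d[n];print(n)
    for nm,lo,hi in(('bar',[.618,.2,.088],[.74,.25,.106]),('lug',[.55,.17,.076],[.615,.28,.096])):
        P=box(W,lo,hi)
        if len(P)>5: print(nm,rect(P),np.round(P.min(0),3),np.round(P.max(0),3))
    print('proj TCP',proj(c,[.662,.227,.074]),'grasp',proj(c,[.662,.227,.093]))
    if n=='scene':
        u,v=proj(c,[.662,.227,.09]).astype(int);m=np.round(W[v-14:v+10:2,u-8:u+9:2],3)
        for r in m[:,:,2]: print(r)
    if n=='wrist':
        P=W[:,382-4:382+5:4];rows=range(120,300,8)
        for r in rows: print(r,np.round(W[r,[374,382,388]],3).tolist())
```

```text
wrist
bar (array([639.8, 226. ]), array([27.2, 18.6]), 5.1, 1010, np.float64(100.0)) [0.626 0.218 0.088] [0.653 0.236 0.106]
lug (array([592.1, 226.9]), array([25.9, 17.9]), 0.5, 1215, np.float64(86.2)) [0.579 0.218 0.082] [0.605 0.236 0.088]
proj TCP [252.54805857 219.78548458] grasp [252.58174664 231.28956248]
120 [[0.592, 0.339, 0.001], [0.592, 0.347, -0.001], [0.592, 0.352, 0.001]]
128 [[0.6, 0.34, 0.0], [0.6, 0.348, 0.0], [0.6, 0.354, -0.0]]
136 [[0.607, 0.341, -0.0], [0.607, 0.349, 0.0], [0.607, 0.355, -0.0]]
144 [[0.615, 0.342, 0.001], [0.615, 0.35, 0.001], [0.615, 0.356, -0.0]]
152 [[0.622, 0.343, 0.001], [0.622, 0.351, 0.001], [0.622, 0.357, 0.0]]
160 [[0.63, 0.345, 0.001], [0.63, 0.352, 0.0], [0.63, 0.358, -0.0]]
168 [[0.638, 0.346, -0.001], [0.638, 0.353, 0.001], [0.638, 0.359, 0.001]]
176 [[0.646, 0.347, -0.001], [0.646, 0.355, 0.0], [0.646, 0.361, 0.0]]
184 [[0.654, 0.348, 0.001], [0.654, 0.356, 0.001], [0.654, 0.362, 0.001]]
192 [[0.663, 0.349, 0.001], [0.663, 0.358, 0.0], [0.663, 0.364, 0.0]]
200 [[0.671, 0.351, 0.0], [0.672, 0.359, -0.001], [0.671, 0.365, 0.001]]
208 
[... 1114 characters left out ...]

[0.211 0.209 0.209 0.203 0.176 0.188 0.19  0.19  0.189]
[0.209 0.207 0.201 0.168 0.173 0.182 0.186 0.186 0.178]
[0.208 0.207 0.132 0.181 0.183 0.181 0.18  0.18  0.175]
[0.205 0.202 0.185 0.183 0.143 0.141 0.171 0.126 0.12 ]
[0.199 0.185 0.118 0.124 0.132 0.13  0.121 0.119 0.004]
[ 0.189  0.079  0.091  0.118  0.125  0.119  0.112  0.108 -0.002]
[0.178 0.074 0.075 0.093 0.115 0.108 0.104 0.036 0.042]
[0.167 0.064 0.065 0.055 0.094 0.099 0.101 0.097 0.042]
[0.057 0.054 0.055 0.05  0.048 0.092 0.099 0.1   0.1  ]
[0.058 0.056 0.048 0.044 0.046 0.044 0.09  0.099 0.095]
[0.058 0.047 0.05  0.048 0.049 0.048 0.082 0.087 0.059]
top
proj TCP [174.14735555 179.86665495] grasp [173.25191429 178.48131061]
```

Run:
```python
from h import *
d=pickle.load(open('v1.pkl','rb'));w1=pickle.load(open('w1.pkl','rb'))
W=pts(w1)
print('w1 left finger');
for (r,c) in((226,181),(235,178),(250,172),(265,165),(225,325),(235,330),(250,335)): print(r,c,np.round(W[r,c],3))
P=box(W,[.63,.1,.12],[.72,.34,.3]);print('lowest gripper pts',np.round(P[np.argsort(P[:,2])[:200:20]],3))
W=pts(d['wrist'])
print('now')
for r in range(185,275,6): print(r,np.round(W[r,[246,250,254,258]],3).tolist())
s=d['scene'];a=cv2.resize(s['color'][140:205,295:365],(560,520),interpolation=cv2.INTER_CUBIC)
for X,col in(([.662,.227,.074],(0,0,255)),([.662,.227,.1],(0,255,0)),([.697,.227,.1],(255,0,0)),([.627,.227,.1],(255,0,0))):
    u,v=(proj(s,X)-[295,140]+.5)*8;cv2.circle(a,(int(u),int(v)),5,col,2)
cv2.imwrite('pics/sc1.png',a)
```

```text
w1 left finger
226 181 [0.657 0.176 0.227]
235 178 [0.66  0.176 0.234]
250 172 [0.662 0.176 0.248]
265 165 [0.634 0.192 0.305]
225 325 [0.654 0.268 0.228]
235 330 [0.655 0.268 0.24 ]
250 335 [0.659 0.268 0.25 ]
lowest gripper pts [[0.652 0.27  0.224]
 [0.661 0.176 0.226]
 [0.652 0.272 0.227]
 [0.667 0.268 0.227]
 [0.667 0.176 0.228]
 [0.655 0.171 0.228]
 [0.657 0.268 0.229]
 [0.658 0.176 0.229]
 [0.663 0.268 0.23 ]
 [0.656 0.176 0.23 ]]
now
185 [[0.628, 0.222, 0.099], [0.628, 0.225, 0.098], [0.628, 0.227, 0.099], [0.627, 0.23, 0.099]]
191 [[0.631, 0.222, 0.1], [0.631, 0.225, 0.101], [0.631, 0.227, 0.099], [0.631, 0.23, 0.1]]
197 [[0.635, 0.223, 0.1], [0.635, 0.225, 0.1], [0.635, 0.227, 0.1], [0.635, 0.23, 0.1]]
203 [[0.639, 0.223, 0.101], [0.639, 0.225, 0.101], [0.639, 0.228, 0.1], [0.639, 0.23, 0.099]]
209 [[0.643, 0.223, 0.1], [0.644, 0.225, 0.099], [0.643, 0.228, 0.099], [0.642, 0.23, 0.102]]
215 [[0.647, 0.223, 0.101], [0.647, 0.225, 0.1], [0.647, 0.228, 0.1], [0.647, 0.23, 0.1]]
221 [[0.651, 0.223, 0.1], [0.651, 0.225, 0.101], [0.651, 0.228, 0.1], [0.651, 0.23, 0.1]]
227 [[0.651, 0.223, 0.109], [0.653, 0.225, 0.106], [0.653, 0.228, 0.106], [0.651, 0.23, 0.11]]
233 [[0.651, 0.223, 0.118], [0.653, 0.225, 0.114], [0.652, 0.228, 0.115], [0.651, 0.23, 0.117]]
239 [[0.65, 0.223, 0.126], [0.652, 0.225, 0.123], [0.652, 0.228, 0.122], [0.651, 0.23, 0.125]]
245 [[0.651, 0.223, 0.131], [0.653, 0.225, 0.128], [0.652, 0.228, 0.129], [0.651, 0.23, 0.131]]
251 [[0.651, 0.223, 0.137], [0.653, 0.225, 0.135], [0.652, 0.228, 0.135], [0.652, 0.23, 0.136]]
257 [[0.628, 0.224, 0.18], [0.652, 0.226, 0.141], [0.652, 0.228, 0.141], [0.627, 0.228, 0.181]]
263 [[0.628, 0.224, 0.183], [0.631, 0.226, 0.178], [0.632, 0.227, 0.178], [0.628, 0.228, 0.184]]
269 [[0.629, 0.224, 0.186], [0.631, 0.226, 0.183], [0.631, 0.227, 0.182], [0.629, 0.228, 0.186]]
```

View pics/sc1.png

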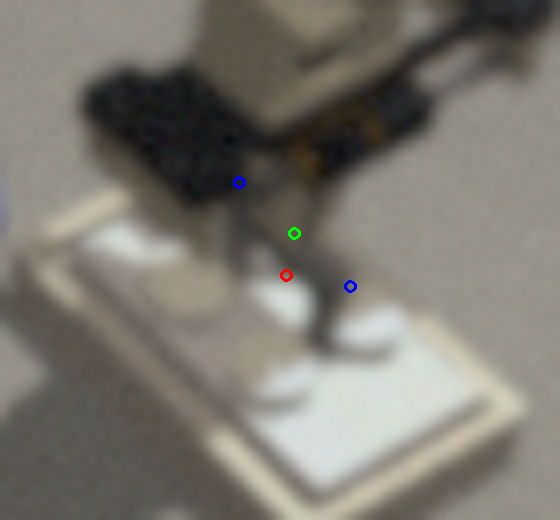

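The views agree that the fingertips are at ~0.100 m, resting on the bar's top, while the reported tool z is 0.074. The earlier wrist view also had tips at ~0.226 with z reported as 0.199. So the real finger ends sit ~26 mm above the reported TCP, and I'll go by the measured tips. Next I back off, open, and go lower.

Call:
arm_command --fingers '[1,0,0,0,0,0,0,0]' --travel '[[0,0,-0.008],[0,0,-0.012],[0,0,-0.012],[0,0,-0.012],[0,0,-0.012],[0,0,-0.012],[0,0,-0.012],[0,0,-0.012]]' --dr '[[0,0,0],[0,0,0],[0,0,0],[0,0,0],[0,0,0],[0,0,0],[0,0,0],[0,0,0]]'

```text
time: 4.3
tool_pos: [0.6616, 0.2271, 0.0851]
tool_rot: [-3.142, -0.0, -3.127]
contact_force: [1.1, -0.6, -0.8]
opening: 0.0425
grip_force: 0.0
```

Run:
```python
from h import *
from cell import *
s=observe();c=read_camera('wrist');t=read_camera('scene')
print(np.round(s['tool_pos'],4),s['opening'],np.round(s['contact_force'],1))
W=pts(c)
for nm,lo,hi in(('bar',[.618,.2,.092],[.74,.25,.104]),('lug',[.55,.17,.076],[.615,.28,.092])): print(nm,rect(box(W,lo,hi)))
P=box(W,[.64,.15,.105],[.69,.3,.17]);
for sgn in(1,-1):
    Q=P[(P[:,1]-.227)*sgn>0];print('finger',len(Q),np.round(np.percentile(Q,[1,99],axis=0),4).tolist())
W=pts(t);P=box(W,[.64,.15,.106],[.69,.3,.17]);print('scene lowest',np.round(np.percentile(P,1,axis=0),3))
```

```text
[0.6616 0.2271 0.0851] 0.04252889386219411 [ 1.1 -0.6 -0.8]
bar (array([657.6, 227.5]), array([62.7, 13.5]), 0.3, 1673, np.float64(100.0))
lug (array([592. , 226.9]), array([25.5, 17.7]), 0.8, 1062, np.float64(86.1))
finger 1338 [[0.6496, 0.2477, 0.1129], [0.6709, 0.2636, 0.169]]
finger 1339 [[0.6504, 0.1898, 0.1135], [0.6716, 0.2058, 0.1691]]
scene lowest [0.654 0.185 0.112]
```

Call:
arm_command --fingers '[0,0,0,0,0,0.3,0.6,1]' --travel '[[0,0,0.006],[0,0,0.014],[0,0,0.022],[0,0,0.03],[0,0,0.036],[0,0,0.037],[0,0,0.037],[0,0,0.037]]' --dr '[[0,0,0],[0,0,0],[0,0,0],[0,0,0],[0,0,0],[0,0,0],[0,0,0],[0,0,0]]' --squeeze 35

```text
time: 5.07
tool_pos: [0.6619, 0.2272, 0.0484]
tool_rot: [3.141, 0.0, -3.127]
contact_force: [0.3, 0.3, 0.2]
opening: 0.0302
grip_force: 0.0
```

Call:
arm_command --fingers '[1,1,1,1]' --travel '[[0,0,0],[0,0,0],[0,0,0],[0,0,0]]' --dr '[[0,0,0],[0,0,0],[0,0,0],[0,0,0]]' --squeeze 35

```text
time: 5.4
tool_pos: [0.6621, 0.2274, 0.0489]
tool_rot: [3.141, 0.001, -3.127]
contact_force: [0.1, 1.5, 1.6]
opening: 0.0137
grip_force: 35.0
```

Call:
arm_command --fingers '[1,1,1,1,1,1,1,1]' --travel '[[0,0,-0.003],[0,0,-0.01],[0,0,-0.022],[0,0,-0.037],[0,0,-0.052],[0,0,-0.067],[0,0,-0.079],[0,0,-0.085]]' --dr '[[0,0,0],[0,0,0],[0,0,0],[0,0,0],[0,0,0],[0,0,0],[0,0,0],[0,0,0]]'

```text
time: 6.07
tool_pos: [0.6626, 0.2273, 0.1363]
tool_rot: [3.141, 0.003, -3.127]
contact_force: [-0.3, -0.1, -5.3]
opening: 0.0139
grip_force: 35.0
```

Run:
```python
from h import *
from cell import *
s=observe();c=read_camera('wrist');W=pts(c);dz=s['tool_pos'][2]-.0489
print(s['tool_pos'],s['opening'],s['grip_force'],np.round(s['contact_force'],1),dz)
P=box(W,[.55,.17,.07+dz],[.615,.28,.1+dz]);print('lug',rect(P));print('plate',rect(box(W,[.55,.15,.04+dz],[.76,.3,.05+dz])))
# dock target: tool pose over put-down place
y=np.radians(8.9);ux=np.array([np.cos(y),np.sin(y)]);D=np.array([.6912,-.1714])-.036*ux
for x in(-.175,-.185): print(x,D+x*ux,to(np.r_[D+x*ux,s['tool_pos'][2]],180.8+8.9-.5,s))
print('dock',D,'lug home',D-.0695*ux)
```

```text
[0.66255103 0.22729096 0.13626151] 0.013939367152263496 34.984583258628845 [-0.3 -0.1 -5.3] 0.08736151025910369
lug (array([592.2, 226.2]), array([25.4, 17.7]), 1.4, 1601, np.float64(173.4))
plate (array([662. , 226.7]), array([164.7,  90.6]), 0.4, 9019, np.float64(133.6))
-0.175 [ 0.48274047 -0.20404389] (array([ 186. , -428.7,   -0.9]), array([ 0. ,  0.2, -8.4]))
-0.185 [ 0.47286087 -0.205591  ] (array([ 195.9, -430.1,   -0.9]), array([ 0. ,  0.2, -8.4]))
dock [ 0.65563344 -0.17696957] lug home [ 0.58697023 -0.18772195]
```

Call:
arm_command --fingers '[1,1,1,1,1,1,1,1]' --travel '[[0.002,-0.005,0],[0.009,-0.02,0],[0.02,-0.043,0],[0.033,-0.073,0],[0.047,-0.103,0],[0.06,-0.133,0],[0.074,-0.163,0],[0.088,-0.193,0]]' --dr '[[0,0,0],[0,0,0],[0,0,0],[0,0,0],[0,0,0],[0,0,0],[0,0,0],[0,0,0]]'

```text
time: 6.78
tool_pos: [0.5747, 0.0314, 0.1323]
tool_rot: [3.142, -0.002, -3.127]
contact_force: [1.0, 0.3, -6.0]
opening: 0.0134
grip_force: 35.0
```

Call:
arm_command --fingers '[1,1,1,1,1,1,1,1]' --travel '[[0.014,-0.03,0],[0.028,-0.06,0],[0.042,-0.09,0],[0.056,-0.12,0],[0.07,-0.15,0],[0.084,-0.18,0],[0.095,-0.205,0],[0.103,-0.223,0]]' --dr '[[0,0,-0.5],[0,0,-1.5],[0,0,-3],[0,0,-4.5],[0,0,-6],[0,0,-7.2],[0,0,-8],[0,0,-8.4]]'

```text
time: 7.45
tool_pos: [0.4746, -0.1936, 0.1326]
tool_rot: [3.141, -0.002, -2.982]
contact_force: [0.3, -0.2, -5.4]
opening: 0.0136
grip_force: 35.0
```

Call:
arm_command --fingers '[1,1,1,1]' --travel '[[0.004,-0.011,0],[0.004,-0.014,0],[0.004,-0.014,0],[0.004,-0.014,0]]' --dr '[[0,0,0],[0,0,0],[0,0,0],[0,0,0]]'

```text
time: 7.78
tool_pos: [0.4752, -0.2051, 0.133]
tool_rot: [3.141, -0.0, -2.98]
contact_force: [-0.5, 0.3, -4.4]
opening: 0.0138
grip_force: 35.0
```

Run:
```python
from h import *
from cell import *
s=observe();c=read_camera('wrist');W=pts(c);dz=s['tool_pos'][2]-.0489
pickle.dump(c,open('w2.pkl','wb'))
print(np.round(s['tool_pos'],4),np.round(np.degrees(s['tool_rot']),2),np.round(s['contact_force'],1))
P=box(W,[.3,-.3,.07+dz],[.46,-.13,.1+dz]);print('lug',rect(P));print('plate',rect(box(W,[.3,-.35,.036+dz],[.65,-.1,.05+dz])))
print('stuff under carrier',len(box(W,[.36,-.28,.012],[.58,-.13,.06])))
print('hood',rect(box(W,[.55,-.3,.082],[.8,-.05,.1])))
for r in(box(W,[.52,-.15,.018],[.65,-.07,.032]),box(W,[.54,-.32,.018],[.65,-.2,.032])): print(rect(r) if len(r)>5 else len(r))
cv2.imwrite('pics/w2.png',c['color'])
```

```text
[ 0.4752 -0.2051  0.133 ] [ 1.7994e+02 -1.0000e-02 -1.7077e+02] [-0.5  0.3 -4.4]
lug (array([ 427. , -212.9]), array([68.2, 17.8]), 9.7, 2261, np.float64(170.7))
plate (array([ 474.4, -205.6]), array([164.2,  90.2]), 8.9, 9002, np.float64(130.5))
stuff under carrier 0
hood (array([0., 0.]), array([0., 0.]), 0.0, 0, np.float64(nan))
0
0
  return _methods._mean(a, axis=axis, dtype=dtype,
  ret = ret.dtype.type(ret / rcount)
```

View pics/w2.png

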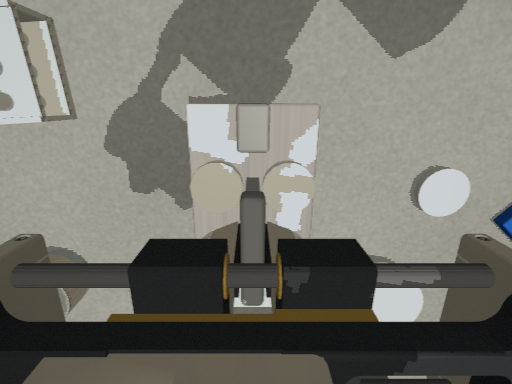

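The wrist view shows the carrier hanging level and aligned at 8.9°, with the bench below it empty: lug at (253,128), handle at (253,240). The underside is ~0.1145 m up. Lowering it.

Call:
arm_command --fingers '[1,1,1,1,1,1,1,1]' --travel '[[0,0,0.005],[0,0,0.018],[0,0,0.035],[0,0,0.055],[0,0,0.075],[0,0,0.09],[0,0,0.1],[0,0,0.105]]' --dr '[[0,0,0],[0,0,0],[0,0,0],[0,0,0],[0,0,0],[0,0,0],[0,0,0],[0,0,0]]'

```text
time: 8.5
tool_pos: [0.4746, -0.2049, 0.0268]
tool_rot: [3.14, -0.002, -2.98]
contact_force: [-0.7, -0.5, -6.3]
opening: 0.0138
grip_force: 35.0
```

Call:
arm_command --fingers '[1,1,1,1,1,1,1,1]' --travel '[[0,0,0.001],[0,0,0.002],[0,0,0.003],[0,0,0.004],[0,0,0.005],[0,0,0.006],[0,0,0.007],[0,0,0.007]]' --dr '[[0,0,0],[0,0,0],[0,0,0],[0,0,0],[0,0,0],[0,0,0],[0,0,0],[0,0,0]]'

```text
time: 9.17
tool_pos: [0.4749, -0.206, 0.0212]
tool_rot: [3.141, -0.0, -2.981]
contact_force: [-0.9, -0.9, -5.5]
opening: 0.0136
grip_force: 35.0
```

Call:
arm_command --fingers '[1,1,1,1]' --travel '[[0,0,0.0005],[0,0,0.001],[0,0,0.0015],[0,0,0.0015]]' --dr '[[0,0,0],[0,0,0],[0,0,0],[0,0,0]]'

```text
time: 9.5
tool_pos: [0.4749, -0.206, 0.0197]
tool_rot: [3.141, -0.0, -2.981]
contact_force: [0.4, -0.5, -5.4]
opening: 0.0138
grip_force: 35.0
```

Call:
arm_command --fingers '[1,1,1,1]' --travel '[[0,0,0.0005],[0,0,0.001],[0,0,0.001],[0,0,0.001]]' --dr '[[0,0,0],[0,0,0],[0,0,0],[0,0,0]]'

```text
time: 9.83
tool_pos: [0.475, -0.206, 0.0189]
tool_rot: [-3.142, 0.0, -2.981]
contact_force: [1.1, -0.2, -4.9]
opening: 0.0137
grip_force: 35.0
```

Call:
arm_command --fingers '[1,1,1,1]' --travel '[[0,0,0.0005],[0,0,0.001],[0,0,0.001],[0,0,0.001]]' --dr '[[0,0,0],[0,0,0],[0,0,0],[0,0,0]]'

```text
time: 10.17
tool_pos: [0.4751, -0.2061, 0.0188]
tool_rot: [-3.141, 0.001, -2.981]
contact_force: [-3.6, 1.7, 7.3]
opening: 0.0136
grip_force: 35.0
```

Call:
arm_command --fingers '[1,1,0.6,0.3,0.1,0,0,0]' --travel '[[0,0,-0.0005],[0,0,-0.0007],[0,0,-0.0007],[0,0,-0.0007],[0,0,-0.0007],[0,0,-0.0007],[0,0,-0.0007],[0,0,-0.0007]]' --dr '[[0,0,0],[0,0,0],[0,0,0],[0,0,0],[0,0,0],[0,0,0],[0,0,0],[0,0,0]]'

```text
time: 10.83
tool_pos: [0.4751, -0.206, 0.0185]
tool_rot: [-3.142, 0.0, -2.981]
contact_force: [0.1, -0.4, 0.0]
opening: 0.0447
grip_force: 0.0
```

Call:
arm_command --fingers '[0,0,0,0,0,0,0,0]' --travel '[[0,0,-0.005],[0,0,-0.015],[0,0,-0.03],[0,0,-0.05],[0.02,0,-0.075],[0.05,0,-0.1],[0.085,0,-0.12],[0.115,0,-0.13]]' --dr '[[0,0,0],[0,0,0],[0,0,0],[0,0,0],[0,0,0],[0,0,0],[0,0,0],[0,0,0]]'

```text
time: 11.5
tool_pos: [0.3609, -0.225, 0.1515]
tool_rot: [-3.138, 0.003, -2.98]
contact_force: [0.3, -0.3, -0.4]
opening: 0.0458
grip_force: 0.0
```

```bash
cat > fit.py <<'E'
from h import *
from cell import *
s=observe();d={n:read_camera(n) for n in('wrist','top','scene')};pickle.dump(d,open('v2.pkl','wb'))
print(np.round(s['tool_pos'],4),np.round(np.degrees(s['tool_rot']),2),np.round(s['contact_force'],1),s['opening'])
for n,c in d.items():
    W=pts(c);print(n)
    for nm,lo,hi in(('bar',[.425,-.25,.062],[.55,-.16,.078]),('lug',[.37,-.26,.05],[.425,-.17,.061]),('plate',[.36,-.3,.011],[.58,-.1,.033]),('hood',[.58,-.3,.084],[.79,-.05,.1]),('gL',[.54,-.155,.016],[.622,-.07,.034]),('gR',[.54,-.32,.016],[.65,-.215,.034])):
        P=box(W,lo,hi)
        if len(P)>5: print(nm,*rect(P))
E
python3 fit.py
```

```text
[ 0.3609 -0.225   0.1515] [-1.7980e+02  1.5000e-01 -1.7073e+02] [ 0.3 -0.3 -0.4] 0.0458039545624008
wrist
bar [ 473.3 -206.2] [69.6 12.7] 9.1 319 69.8
lug [ 404.9 -217.3] [24.9 17.3] 9.7 348 56.0
plate [ 474.3 -206.4] [166.2  90. ] 9.0 4716 16.5
gL [ 544.2 -153.5] [3.  6.8] 67.3 7 16.2
gR [ 549.9 -227.3] [24.2 18.9] 89.0 106 16.4
top
bar [ 476.3 -206.9] [69.7 14. ] 9.0 91 70.3
plate [ 467.9 -196.9] [188.7 212.1] 86.1 783 19.5
hood [ 691.8 -171.6] [119.8 161.2] 9.2 1545 92.3
gL [ 578.9 -126.2] [78.8 31. ] 20.6 39 26.4
gR [ 592.7 -243.2] [ 40.7 106.3] 81.2 68 24.9
scene
bar [ 477.2 -208.2] [68.5 14.5] 8.2 83 69.2
lug [ 409.  -218.1] [26.6 16.4] 8.2 37 55.2
plate [ 496.6 -200.5] [216.1 115. ] 19.0 950 17.6
hood [ 691.5 -171.2] [120.9 162.2] 8.9 1885 91.0
gL [ 563.3 -131.3] [52.6  6.4] 48.7 6 24.1
gR [ 585.3 -241.5] [29.6 96.4] 68.4 64 22.4
```

The carrier stands free on the bench at (0.475, -0.2065), yaw 9.0°, within 1 mm of the dock axis. Next is the lug at ~(0.407, -0.2175).

Run:
```python
from h import *
from cell import *
print(to([.407,-.2175,.07],189.1,observe()))
```

```text
(array([-46.6,   0.5,  80.5]), array([-0.2,  0.1, -0. ]))
```

Call:
arm_command --fingers '[0,0,0,0,0,0,0,0]' --travel '[[-0.01,0,0.005],[-0.025,0,0.02],[-0.04,0.0005,0.04],[-0.0465,0.0005,0.06],[-0.0465,0.0005,0.075],[-0.0465,0.0005,0.08],[-0.0465,0.0005,0.08],[-0.0465,0.0005,0.08]]' --dr '[[0,0,0],[0,0,0],[0,0,0],[0,0,0],[0,0,0],[0,0,0],[0,0,0],[0,0,0]]'

```text
time: 12.32
tool_pos: [0.408, -0.2162, 0.0682]
tool_rot: [3.141, -0.0, -2.98]
contact_force: [0.2, 0.1, 0.4]
opening: 0.046
grip_force: 0.0
```

Run:
```python
from h import *
from cell import *
s=observe();c=read_camera('wrist');W=pts(c)
print(np.round(s['tool_pos'],4),np.round(np.degrees(s['tool_rot']),2))
P=box(W,[.37,-.26,.05],[.425,-.17,.061]);print('lug',rect(P) if len(P)>5 else 0)
P=box(W,[.36,-.32,.085],[.46,-.12,.15]);
for sgn in(1,-1):
    Q=P[(P[:,1]+.2175)*sgn>0]
    if len(Q)>5: print('finger',len(Q),np.round(np.percentile(Q,[1,99],axis=0),4).tolist())
print(to([.407,-.2175,.006],189.1,s))
```

```text
[ 0.408  -0.2162  0.0682] [ 1.7996e+02 -2.0000e-02 -1.7074e+02]
lug (array([ 405.5, -217.3]), array([26.3, 17.7]), 9.6, 734, np.float64(56.1))
finger 1356 [[0.3908, -0.1953, 0.0962], [0.4137, -0.18, 0.1487]]
finger 1357 [[0.4009, -0.2566, 0.0963], [0.4214, -0.2379, 0.1489]]
(array([ 1.2, -1.2, 62.2]), array([ 0. , -0. ,  0.2]))
```

Call:
arm_command --fingers '[0,0,0,0,0,0,0,0]' --travel '[[0.001,-0.001,0.005],[0.001,-0.001,0.015],[0.001,-0.001,0.027],[0.001,-0.001,0.04],[0.001,-0.001,0.05],[0.001,-0.001,0.058],[0.001,-0.001,0.062],[0.001,-0.001,0.062]]' --dr '[[0,0,0],[0,0,0],[0,0,0],[0,0,0],[0,0,0],[0,0,0],[0,0,0],[0,0,0]]'

```text
time: 13.03
tool_pos: [0.4063, -0.2176, 0.0061]
tool_rot: [3.141, -0.0, -2.981]
contact_force: [1.0, 0.3, -0.3]
opening: 0.0458
grip_force: 0.0
```

Call:
arm_command --fingers '[0.2,0.4,0.6,0.8,1,1,1,1]' --travel '[[0,0,0],[0,0,0],[0,0,0],[0,0,0],[0,0,0],[0,0,0],[0,0,0],[0,0,0]]' --dr '[[0,0,0],[0,0,0],[0,0,0],[0,0,0],[0,0,0],[0,0,0],[0,0,0],[0,0,0]]' --squeeze 25

```text
time: 13.7
tool_pos: [0.4066, -0.2176, 0.0068]
tool_rot: [-3.141, 0.0, -2.981]
contact_force: [-0.4, 1.3, 6.0]
opening: 0.0178
grip_force: 25.0
```

Call:
arm_command --fingers '[1,1,1,1,1,1,1,1]' --travel '[[-0.001,0,-0.0005],[-0.006,0,-0.0005],[-0.014,0,-0.0005],[-0.024,0,-0.0005],[-0.034,0,-0.0005],[-0.044,0,-0.0005],[-0.052,0,-0.0005],[-0.056,0,-0.0005]]' --dr '[[0,0,0],[0,0,0],[0,0,0],[0,0,0],[0,0,0],[0,0,0],[0,0,0],[0,0,0]]'

```text
time: 14.37
tool_pos: [0.4628, -0.2084, 0.0068]
tool_rot: [3.142, 0.0, -2.98]
contact_force: [-6.2, -1.3, 4.7]
opening: 0.0176
grip_force: 25.0
```

Run:
```python
from h import *
from cell import *
s=observe();d={n:read_camera(n) for n in('wrist','top','scene')};pickle.dump(d,open('v3.pkl','wb'))
print(np.round(s['tool_pos'],4),np.round(np.degrees(s['tool_rot']),2),np.round(s['contact_force'],1))
for n in('scene','top'):
    W=pts(d[n]);P=box(W,[.48,-.25,.062],[.575,-.15,.08]);print(n,'bar',rect(P) if len(P)>5 else 0)
t=cv2.resize(d['top']['color'][140:225,225:335],(800,618)[:2],interpolation=cv2.INTER_CUBIC)[:600]
cv2.imwrite('pics/t3.png',t)
```

```text
[ 0.4628 -0.2084  0.0068] [ 180.      0.   -170.75] [-6.2 -1.3  4.7]
scene bar (array([ 522.2, -204.4]), array([94.3, 23.7]), 20.3, 91, np.float64(68.9))
top bar 0
```

View pics/t3.png

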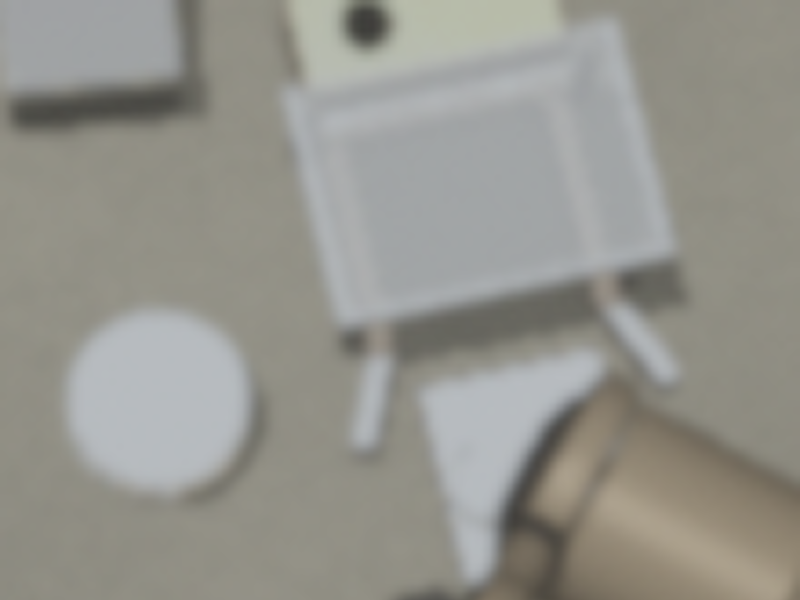

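The top crop shows the carrier's front end (corners (425,390) and (605,350)) between the guides, parallel to the rails. It looks a bit near the right guide, so I'll check with an overlay of the dock model.

Run:
```python
from h import *
d=pickle.load(open('v3.pkl','rb'))
y=np.radians(9.0);u=np.array([np.cos(y),np.sin(y)]);n=np.array([-u[1],u[0]])
D=np.array([.6915,-.1714])-.036*u
def w(o,x,yy,z): return np.r_[o+x*u+yy*n,z]
print('D',D)
L=np.array([.4628,-.2084]);C=L+.0695*u;print('carrier from tool',C,'lateral in dock mm',1000*(C-D)@n,'x',1000*(C-D)@u)
ims=[]
for name,(r0,r1,c0,c1) in dict(top=(150,215,232,322),scene=(195,270,180,284)).items():
    c=d[name];k=6 if name=='top' else 400*1./75
    k=7.7 if name=='scene' else 6
    k=540/(c1-c0) if 0 else 390/(r1-r0)
    a=cv2.resize(c['color'][r0:r1,c0:c1],None,fx=k,fy=k,interpolation=cv2.INTER_CUBIC)
    def ln(A,B,col):
        p=[tuple(int(t) for t in ((proj(c,X)-[c0,r0]+.5)*k)) for X in(A,B)];cv2.line(a,*p,col,1)
    for s in(1,-1):
        ln(w(D,-.0225,s*.05,.025),w(D,.0825,s*.05,.025),(0,0,255))
        ln(w(D,-.068,s*.07,.025),w(D,-.0225,s*.05,.025),(0,0,255))
        ln(w(C,0,s*.045,.016),w(C,.0825,s*.045,.016),(0,160,0))
    ln(w(C,.0825,.045,.016),w(C,.0825,-.045,.016),(0,160,0))
    ln(w(D,-.0225,.08,.091),w(D,-.0225,-.08,.091),(255,0,0))
    ims.append(a[:390])
o=np.hstack(ims);f=min(1,800/o.shape[1]);o=cv2.resize(o,None,fx=f,fy=f,interpolation=cv2.INTER_AREA);print(o.shape);cv2.imwrite('pics/ov3.png',o)
```

```text
D [ 0.65594322 -0.17703164]
carrier from tool [ 0.53144434 -0.1975278 ] lateral in dock mm -0.7679064473193017 x -126.17239870059656
(289, 800, 3)
```

View pics/ov3.png

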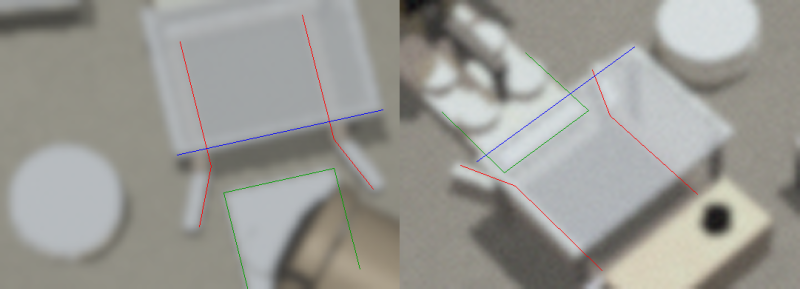

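The overlay fits. Red rails and guides and the green carrier outline lie on their images in both views, and the carrier is only 0.8 mm off-axis with ~126 mm to go. Pushing on.

Call:
arm_command --fingers '[1,1,1,1,1,1,1,1]' --travel '[[-0.003,0.0003,-0.0005],[-0.01,0.0008,-0.0005],[-0.018,0.0008,-0.0005],[-0.026,0.0008,-0.0005],[-0.034,0.0008,-0.0005],[-0.042,0.0008,-0.0005],[-0.05,0.0008,-0.0005],[-0.055,0.0008,-0.0005]]' --dr '[[0,0,0],[0,0,0],[0,0,0],[0,0,0],[0,0,0],[0,0,0],[0,0,0],[0,0,0]]'

```text
time: 15.18
tool_pos: [0.5172, -0.1988, 0.0074]
tool_rot: [-3.141, 0.001, -2.98]
contact_force: [-0.7, -0.1, -3.4]
opening: 0.0176
grip_force: 25.0
```

Call:
arm_command --fingers '[1,1,1,1,1,1,1,1]' --travel '[[-0.006,0,0],[-0.013,0,0],[-0.02,0,0],[-0.027,0,0],[-0.034,0,0],[-0.041,0,0],[-0.047,0,0],[-0.05,0,0]]' --dr '[[0,0,0],[0,0,0],[0,0,0],[0,0,0],[0,0,0],[0,0,0],[0,0,0],[0,0,0]]'

```text
time: 15.85
tool_pos: [0.5663, -0.1909, 0.0075]
tool_rot: [-3.141, 0.001, -2.98]
contact_force: [-1.3, 0.6, -4.4]
opening: 0.018
grip_force: 25.0
```

Call:
arm_command --fingers '[1,1,1,1,1,1,1,1]' --travel '[[-0.002,0,0.0003],[-0.005,0,0.0006],[-0.008,0,0.0007],[-0.011,0,0.0007],[-0.013,0,0.0007],[-0.015,0,0.0007],[-0.017,0,0.0007],[-0.018,0,0.0007]]' --dr '[[0,0,0],[0,0,0],[0,0,0],[0,0,0],[0,0,0],[0,0,0],[0,0,0],[0,0,0]]'

```text
time: 16.52
tool_pos: [0.5833, -0.1881, 0.0069]
tool_rot: [-3.142, 0.0, -2.981]
contact_force: [-2.4, -0.8, -1.2]
opening: 0.0177
grip_force: 25.0
```

Call:
arm_command --fingers '[1,1,1,1,1,1]' --travel '[[-0.001,0,0],[-0.002,0,0],[-0.003,0,0],[-0.004,0,0],[-0.004,0,0],[-0.004,0,0]]' --dr '[[0,0,0],[0,0,0],[0,0,0],[0,0,0],[0,0,0],[0,0,0]]'

```text
time: 17.02
tool_pos: [0.5868, -0.1875, 0.0068]
tool_rot: [3.141, -0.0, -2.981]
contact_force: [-4.1, -0.5, -0.3]
opening: 0.0175
grip_force: 25.0
```

Call:
arm_command --fingers '[1,1,1,1]' --travel '[[-0.001,0,0],[-0.002,0,0],[-0.002,0,0],[-0.002,0,0]]' --dr '[[0,0,0],[0,0,0],[0,0,0],[0,0,0]]'

```text
time: 17.35
tool_pos: [0.5867, -0.1874, 0.0069]
tool_rot: [3.14, -0.004, -2.981]
contact_force: [-11.1, -1.9, 5.0]
opening: 0.0179
grip_force: 25.0
```

Call:
arm_command --fingers '[1,1,1,1]' --travel '[[-0.001,0,0],[-0.002,0,0],[-0.002,0,0],[-0.002,0,0]]' --dr '[[0,0,0],[0,0,0],[0,0,0],[0,0,0]]'

```text
time: 17.68
tool_pos: [0.5867, -0.1872, 0.0068]
tool_rot: [3.139, -0.008, -2.98]
contact_force: [-18.5, -3.7, 10.0]
opening: 0.0176
grip_force: 25.0
```

Run:
```python
from h import *
from cell import *
s=observe();d={n:read_camera(n) for n in('wrist','scene')};pickle.dump(d,open('v4.pkl','wb'))
y=np.radians(9.0);u=np.array([np.cos(y),np.sin(y)]);n=np.array([-u[1],u[0]]);D=np.array([.65594,-.17703])
print(np.round(s['tool_pos'],4),np.round(s['contact_force'],1),'C in dock mm',1000*(s['tool_pos'][:2]+.0695*u-D)@np.c_[u,n])
for k,c in d.items():
    W=pts(c)
    for nm,lo,hi in(('lug',[.55,-.25,.05],[.615,-.14,.061]),('plate rear',[.55,-.26,.011],[.66,-.1,.021]),('dish',[.59,-.26,.0245],[.65,-.1,.033])):
        P=box(W,lo,hi)
        if len(P)>5: q=1000*(P[:,:2]-D)@np.c_[u,n];print(k,nm,len(P),'x',np.round(np.percentile(q[:,0],[1,99]),1),'y',np.round(np.percentile(q[:,1],[1,99]),1))
```

```text
[ 0.5867 -0.1872  0.0068] [-18.5  -3.7  10. ] C in dock mm [-0.4925431   0.77191329]
wrist lug 1518 x [-83.8 -65.2] y [-24.   24.8]
wrist plate rear 3283 x [-83.7   3.8] y [-69.5  75.3]
wrist dish 285 x [-70.2 -12.3] y [-73.1  17. ]
scene lug 32 x [-69.6 -55.4] y [-27.3  24.2]
scene plate rear 70 x [-81.8  -7.6] y [-74.9  41.4]
scene dish 23 x [-66.2 -31.4] y [-74.6  -4.3]
```

Call:
arm_command --fingers '[1,1,0.6,0.3,0.1,0,0,0]' --travel '[[0.0015,0,0],[0.003,0,-0.0005],[0.003,0,-0.0005],[0.003,0,-0.0005],[0.003,0,-0.0005],[0.003,0,-0.0005],[0.003,0,-0.0005],[0.003,0,-0.0005]]' --dr '[[0,0,0],[0,0,0],[0,0,0],[0,0,0],[0,0,0],[0,0,0],[0,0,0],[0,0,0]]'

```text
time: 18.45
tool_pos: [0.5884, -0.1874, 0.0075]
tool_rot: [-3.141, 0.001, -2.981]
contact_force: [0.8, 1.1, -0.5]
opening: 0.0445
grip_force: 0.0
```

Call:
arm_command --fingers '[0,0,0,0,0,0,0,0]' --travel '[[0,0,-0.005],[0.001,0,-0.015],[0.003,0,-0.03],[0.008,0,-0.05],[0.02,0,-0.075],[0.04,0,-0.1],[0.07,0,-0.12],[0.1,0,-0.13]]' --dr '[[0,0,0],[0,0,0],[0,0,0],[0,0,0],[0,0,0],[0,0,0],[0,0,0],[0,0,0]]'

```text
time: 19.12
tool_pos: [0.4898, -0.2041, 0.1409]
tool_rot: [-3.138, 0.004, -2.98]
contact_force: [-0.2, -0.7, 0.2]
opening: 0.0461
grip_force: 0.0
```

Run:
```python
from h import *
from cell import *
s=observe();d={n:read_camera(n) for n in('wrist','scene','top')};o=pickle.load(open('v0.pkl','rb'))
y=np.radians(9.0);u=np.array([np.cos(y),np.sin(y)]);n=np.array([-u[1],u[0]]);D=np.array([.65594,-.17703])
print(np.round(s['tool_pos'],4),np.round(s['contact_force'],1),s['opening'],s['time'])
for k,c in d.items():
    W=pts(c)
    for nm,lo,hi in(('lug',[.55,-.22,.05],[.615,-.16,.062]),('plate rear',[.56,-.24,.012],[.60,-.13,.022])):
        P=box(W,lo,hi)
        if len(P)>5: q=1000*(P[:,:2]-D)@np.c_[u,n];print(k,nm,rect(P)[1:],'x',np.round(np.percentile(q[:,0],[1,99]),1),'y',np.round(np.percentile(q[:,1],[1,99]),1))
for k in('scene','top'):
    for nm,lo,hi in(('stack',[.52,-.07,.03],[.67,.045,.055]),('tip',[.73,-.05,.05],[.86,.07,.075]),('blue',[.33,.1,.01],[.53,.27,.04]),('hood',[.58,-.3,.082],[.78,-.08,.108])):
        print(k,nm,[rect(box(pts(e[k]),lo,hi))[0].tolist() for e in(o,d)])
c=d['wrist'];cv2.imwrite('pics/end.png',c['color'])
```

```text
[ 0.4898 -0.2041  0.1409] [-0.2 -0.7  0.2] 0.04607174319943431 19.1167
wrist lug (array([ 7.6, 17.4]), 9.3, 124, np.float64(55.4)) x [-84.3 -76.9] y [-8.3  9. ]
wrist plate rear (array([33.5, 89.4]), 8.6, 1124, np.float64(16.1)) x [-84.1 -52.8] y [-43.2  43.9]
scene lug (array([25.2, 17.6]), 14.0, 47, np.float64(55.2)) x [-81.8 -56.5] y [-10.5   7.2]
scene plate rear (array([13.9, 87.8]), 9.1, 62, np.float64(16.0)) x [-82.2 -68.3] y [-44.9  42.5]
top plate rear (array([29.2, 36.8]), 9.0, 61, np.float64(16.9)) x [-82.1 -53.1] y [ 8.7 44.2]
scene stack [[601.5, -16.3], [603.2, -16.5]]
scene tip [[795.7, 5.8], [796.6, 6.2]]
scene blue [[441.7, 185.2], [439.2, 186.4]]
scene hood [[690.7, -171.4], [691.9, -170.7]]
top stack [[603.3, -15.9], [603.3, -17.6]]
top tip [[796.8, 7.1], [796.7, 7.2]]
top blue [[435.3, 186.4], [440.0, 187.4]]
top hood [[691.8, -171.3], [691.6, -171.3]]
```

View pics/end.png

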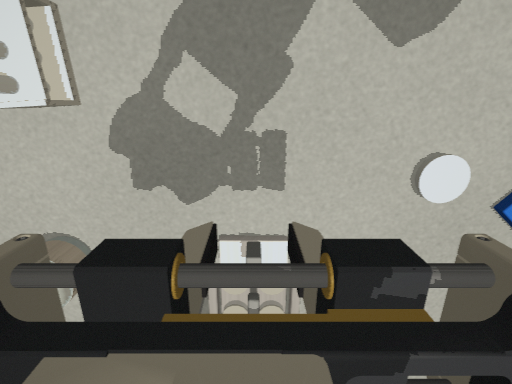

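The wrist view shows the carrier under the hood (rear end and lug around (253,255)) with the gripper clear. The scene and top views put its rear edge at -82 mm in the dock frame, as it should be when home. The stack, tip box and blue look-alike have not moved.

```bash
python3 -c "
from cell import *
print(hand_in())"
```

```text
the job is handed in; nothing more can be done
None
```

The carrier was lifted off the stage, set down on the open bench, re-gripped at its lug and pushed fully home against the dock's back stop, then released and handed in at about 19 s; the verdict was not shown.

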